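# Brace a jar in its holder and unscrew the tight cap

## Robot

A 7-joint arm with a two-finger parallel gripper is mounted at the origin on a cart in front of the work surface, level with it; the furniture and walls round the work are solid. World frame = base frame: x ahead of the robot, y to its left, z up, the work surface at z = 0. Lengths are in m, angles in rad, forces in N, time in s.
With the tool pointing down it reaches from about 0.425 to 0.875 m from the base axis. Payload 8.4 kg.
Tool frame: the origin (TCP) lies at the very end of the fingers, on their centre line; the grasp point (between the pads) lies 19 mm behind it (bot.grasp_offset is the distance from the TCP to the grasp point, in m); z points along the fingers, y is the line along which they close (so a half turn about z gives the same grasp; the last joint's range is limited). The gripper opens to 87 mm and grips with 3 to 60 N. Pads are 19 mm wide; open, the fingers measure 117 mm over their backs; the gripper's body (75 mm by 190 mm) begins 51 mm behind the grasp point.
Start: joints at [1.117, 0.333, 0.04, 1.465, -0.013, 1.343, -0.059], TCP at [0.226, -0.609, 0.223] pointing down, gripper open.
Joint ranges: [-2.58, 2.58], [-0.38, 2.09], [-1.3, 1.39], [0.25, 2.4], [-1.5, 4.64], [0.08, 2.09], [-2.65, 2.65]. Speed limits (rad/s): [2.22, 2.22, 2.79, 2.79, 3.14, 3.14, 3.14].

## Interface

Orientations are given as a rotation vector (axis times angle).
In Python, from bench import bot gives the robot as it stands.
- The arm moves only by the shell command python3 -m creep 'ROWS' [FORCE]. ROWS is JSON, a list of rows, each a list of 3 entries, a list of its own where there are three numbers: the opening, from 0 (shut) to 1 (fully open), then the shift along the tool's x, y, z in m, then the turn, a rotation vector about the tool's x, y, z in rad. In form: [[grip, [x, y, z], [rx, ry, rz]], ...]. A call has 1 to 5 rows; each row is the pose to reach, as a shift and turn from the pose commanded when the call began, along the tool's axes at that moment; what a row does not reach only later rows make up. A row lasts 1/12 s, in which the tool goes at most 41.7 mm and 7.16 degrees, less where a joint would pass 70% of its speed; a pose out of reach is approached as far as the arm can. A call with a gripper value outside its range is refused whole. The fingers move at their own pace and stop on an object; FORCE is the grip in N (left out, the last holds). Time passes only in rows, so rows that repeat a pose let the fingers close. It gives the time, the measured TCP pose, the force, the opening and the grip force at its end, in the units of the state.
- bot.observe(): the state, without advancing time (a new reading comes with each control period).
- bot.read_camera(name): name is "side" or "top"; returns a dict with "pixels" (400x640x3 uint8, blue, green, red), "z_map" (400x640 float32, m along the optical axis (not along the pixel's ray), 0 where there is no reading), "fx", "fy", "cx", "cy" (pixels), "pose" (4x4, takes a point from camera to world coordinates). Camera axes: x right, y down, z forward; pixel columns grow to the right and rows downward; lengths in m; the calibration is good to about 2 mm. A picture is of the moment at which its call begins.
- bot.job_done(): hands the job in; it is judged then, once.
The state is a dict: "clock": time; "joints": joint angles; "joint_vel": joint speeds; "effort": joint torques, N m; "eef_pos": TCP position; "eef_rot": TCP orientation; "force": force on the tool from outside, world axes, zero at the start; "wrist_torque": the same for the moment, N m; "width": opening from 0.0 (shut) to 1.0 (fully open); "finger_force": force on a finger pad.
Only numpy, scipy, OpenCV 4.12 (cv2) and the standard library are available. Lean on these libraries where they do the work, as an engineer would, in place of code of your own. Each camera call takes 0.05 s, during which the arm holds its last target. There are 200 camera calls.

## Task

Stand the square storage jar fully home in the square cup of the raised jar holder, with its cap still screwed tight. With the holder bracing the jar, turn the cap anticlockwise (seen from above) until its lugs come free, then lift the cap straight off and finish while still holding it level and still, a few centimetres above the mouth of the jar, which stays seated in the holder; leave the other things alone.

Things in the scene. Friction and masses are not known exactly. Their poses are not given: they have to be found in the camera images.
- jar_centre (a point): White ceramic square jar, loose, about 0.32 kg. Body 58 x 58 mm, 70 mm high; a round neck above it carries the cap. This point is the body's centre, 35 mm above its underside. z is up, x and y are square to the sides (any quarter turn is as good for seating). On the bare worktop the jar would turn along with its cap.
- jar: The same jar; origin at the centre of its underside.
- cap_centre (a point): Ribbed round aluminium twist-off cap on the jar, 56 mm across, 26 mm high, 60 g. This point is its centre, half-way up, 60 mm above jar_centre when screwed down; z up along the screw axis. Its lower edge is 12 mm above the jar's shoulder: fingers may reach up to 10 mm below the cap. The jar can safely be carried by the cap, the best grasp from above.
- cap: The same cap; origin at the centre of its lower edge. Tight: 0.15 to 0.45 N m to turn. Four lugs inside grip under ledges of the neck: free after 45 to 50 degrees of anticlockwise turn relative to the jar; a stop at about 70 degrees prevents more. It cannot be lifted before it is free, and must rise about 20 mm to clear the neck.
- seal (a joint): Springy rubber sealing ring in the jar's mouth, pressing the cap up with 6 to 14 N. Metres: about 0 while the cap is screwed down, 0.004 when nothing presses on it.
- holder_seat (a point): Fixed grey jar holder: round foot 110 mm across, narrow column, square cup on top, about 80 mm outside. This point is the centre of the cup's floor, 35 mm above the worktop, where the jar's underside comes to rest. x, y square to the cup's sides. Inside 62 mm square (2 mm play each side of the jar); the flared walls rise 20 mm above the floor. In it the jar turns only about 4 degrees.
- holder: The same holder; origin at the centre of its foot, on the worktop.
- tub_mid (a point): White yoghurt-like tub, 72 mm across and 72 mm high, centre; a bystander.
- tin_mid (a point): Flat rectangular tin, 63 x 105 x 26 mm, centre; a bystander.
- mug_mid (a point): Striped mug, 86 x 120 x 101 mm, centre; a bystander.

How it is judged:
On the way, in this order (a step that is already met when the one before it is completed fails the run):
1. the jar stands fully home in the cup of the holder, its cap still screwed on tight (horizontal distance between jar_centre and holder_seat below 0.006 m and z of jar_centre in the frame of holder_seat between 0.03 and 0.0385 m and angle between jar_centre's own z axis and vertical below 0.08 rad and z of cap_centre in the frame of jar_centre between 0.055 and 0.063 m and angle between the x axis of cap_centre and the x axis of jar_centre, either way round below 0.35 rad), for 0.2 s.
2. the cap is turned free of its lugs while the jar sits in the holder (horizontal distance between jar_centre and holder_seat below 0.006 m and z of jar_centre in the frame of holder_seat between 0.03 and 0.0385 m and angle between jar_centre's own z axis and vertical below 0.08 rad and z of cap_centre in the frame of jar_centre between 0.055 and 0.067 m and angle between the x axis of cap_centre and the x axis of jar_centre, either way round above 0.78 rad), for 0.1 s.
At the end, for the whole second after the job is handed in: The jar is upright (0.08 rad) and home in the holder (6 mm sideways, 3.5 mm in height); the cap is held in the fingers, still and level (0.2 rad), touching neither jar nor holder, its centre within 25 mm of the jar's axis and 24 to 90 mm above its screwed-down height (horizontal distance between jar_centre and holder_seat below 0.006 m and z of jar_centre in the frame of holder_seat between 0.03 and 0.0385 m and angle between jar_centre's own z axis and vertical below 0.08 rad and z of cap_centre in the frame of jar_centre between 0.084 and 0.15 m and horizontal distance between cap_centre and jar_centre below 0.025 m and angle between cap_centre's own z axis and vertical below 0.2 rad and contact force between the fingers and cap above 1 N and contact force between each of cap, the arm and jar below 0.1 N and contact force between cap and holder below 0.1 N and linear speed of each of cap, jar below 0.03 m/s); the arm keeps its last pose, push and grip.
It fails at once if the tub is pushed more than 30 mm from its place (distance of tub_mid from where it was at the start of the episode above 0.03 m).
It fails at once if the flat tin is pushed more than 30 mm from its place (distance of tin_mid from where it was at the start of the episode above 0.03 m).
It fails at once if the mug is pushed more than 30 mm from its place (distance of mug_mid from where it was at the start of the episode above 0.03 m).
It fails at once if the jar is tipped over (angle between jar_centre's own z axis and vertical above 0.5 rad).
It also fails if it takes over 48 s, if anything falls off the work surface, if the arm or the gripper's body presses on something with over 40 N, if the wrist force passes 120 N, or if a joint passes its speed limit or range.

## Working session

There is one attempt and no reset: what is moved stays moved. The work goes in short steps, Python scripts to look and compute and a shell command to move; the robot and the scene stay as the last step left them, time stands still between calls to the robot, and variables do not carry over. Pictures are saved under pics/ and viewed, at most 10 in all, crops included, and the job is handed in when it is done.

```bash
mkdir -p pics; ls
python3 - <<'E'
from bench import bot
import cv2,numpy as np
s=bot.observe();print(s)
for n in("top","side"):
    c=bot.read_camera(n);cv2.imwrite(f"pics/{n}0.png",c["pixels"]);np.savez(f"{n}0.npz",**c)
    print(n,c["fx"],c["fy"],c["cx"],c["cy"],c["pose"].round(3).tolist(),(c["z_map"]>0).mean())
E
```

```text
pics
{'clock': 0.0, 'joints': array([ 1.11678255,  0.33391359,  0.03986576,  1.4662492 , -0.01337968,
        1.34326728, -0.05847541]), 'joint_vel': array([-1.31603976e-03,  3.32207228e-04,  9.55201464e-04,  5.22038791e-04,
       -5.08877548e-04,  2.72091900e-05, -1.17806490e-03]), 'effort': array([-5.30592752e-04, -6.56358218e+01,  1.33488547e+00, -4.03801203e+01,
       -5.97659103e-02,  4.47747158e-02,  1.43470352e-04]), 'eef_pos': array([ 0.22563605, -0.60910313,  0.22166822]), 'eef_rot': array([-3.09078214e+00, -5.54183591e-01,  6.26350555e-04]), 'force': array([0.9838118 , 0.12368311, 0.35998212]), 'wrist_torque': array([0.02158904, 0.01913482, 0.01630381]), 'finger_force': 0.0, 'width': 0.9999435475247898}
top 452.30247270117917 452.30247270117917 321.1724681518468 196.4533871504696 [[0.02, -0.998, 0.057, 0.439], [-1.0, -0.02, -0.001, -0.007], [0.002, -0.057, -0.998, 1.549], [0.0, 0.0, 0.0, 1.0]] 0.99610546875
side 382.5639667135471 382.5639667135471 313.6157568837905 198.93618851502856 [[-0.943, -0.268, 0.196, 0.344], [-0.332, 0.764, -0.553, 0.545], [-0.002, -0.587, -0.809, 0.914], [0.0, 0.0, 0.0, 1.0]] 0.9956171875
```

View pics/top0.png

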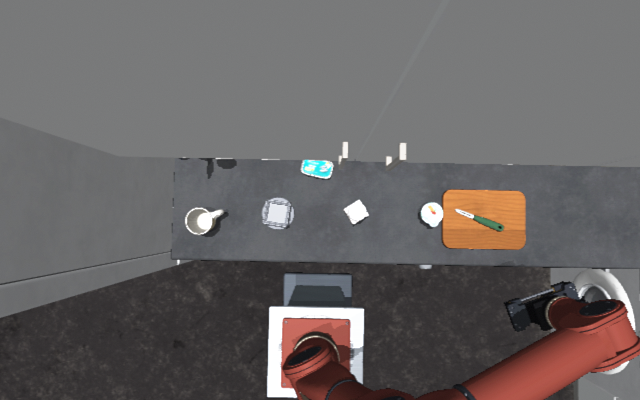

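View pics/side0.png

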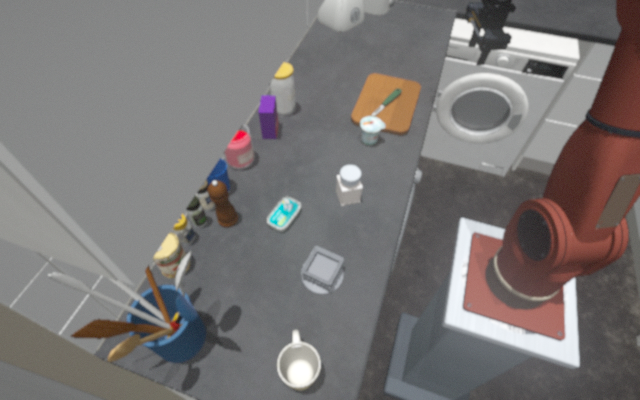

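The top view shows the jar at about (356,212), holder (278,213), tub (431,214), tin (317,169) and mug (200,221). The side view has the jar at (349,185) and the holder at (323,268). Next I'll measure the points from depth.

```bash
cat > h.py <<'E'
import numpy as np,cv2
def cloud(c):
    v,u=np.mgrid[0:400,0:640];z=c["z_map"].astype(float)
    P=np.stack([(u-c["cx"])/c["fx"]*z,(v-c["cy"])/c["fy"]*z,z,np.ones_like(z)],-1)@np.asarray(c["pose"]).T
    return P[...,:3],z>0
def rect(p):
    (c,s,a)=cv2.minAreaRect((p[:,:2]*1000).astype(np.float32)); return np.round(c,1),np.round(s,1),round(a,1)
E
python3 - <<'E'
from h import *
tops={}
for n in("top","side"):
    c=np.load(n+"0.npz");P,ok=cloud(c)
    ws=dict(jar=(356,212,25),holder=(278,213,25)) if n=="top" else dict(jar=(349,185,32),holder=(323,268,34))
    for k,(u,v,r) in ws.items():
        Q=P[v-r:v+r,u-r:u+r].reshape(-1,3)
        print(n,k,"table z",np.median(Q[np.abs(Q[:,2])<.015,2]).round(4), "max",Q[:,2].max().round(4))
        for lo,hi in ((.012,.03),(.03,.042),(.042,.06),(.06,.08),(.085,.1),(.1,.115)):
            q=Q[(Q[:,2]>lo)&(Q[:,2]<hi)]
            if len(q)>8: print("  ",lo,hi,len(q),q.mean(0).round(4),*rect(q))
    u,v,r=ws["jar"];a=c["pixels"][v-r:v+r,u-r:u+r];u,v,r2=ws["holder"];b=c["pixels"][v-r:v+r,u-r:u+r]
    tops[n]=cv2.resize(np.hstack([a,b]),(800,400),interpolation=cv2.INTER_CUBIC)
for n in tops: tops[n]=cv2.resize(tops[n],(600,300))
cv2.imwrite("pics/crop.png",np.vstack(list(tops.values())))
E
```

```text
top jar table z -0.0005 max 1.5493
   0.06 0.08 73 [ 0.4735 -0.1161  0.0687] [ 476. -123.] [57.7 58.1] 32.7
   0.1 0.115 237 [ 0.4757 -0.1228  0.1076] [ 475.4 -122.9] [54.6 51.4] 0.5
top holder table z 0.0001 max 1.5493
   0.012 0.03 45 [0.4706 0.1338 0.0224] [478.2 137.4] [94.6 78.6] 77.7
   0.03 0.042 320 [0.4677 0.1388 0.035 ] [467.1 134.5] [71.6 77.4] 81.9
   0.042 0.06 261 [0.4664 0.1406 0.0522] [467. 139.] [82.  81.4] 82.3
side jar table z 0.0015 max 0.914
   0.012 0.03 96 [ 0.4714 -0.1028  0.0218] [ 480.1 -104.7] [41.3 79.3] 78.8
   0.03 0.042 55 [ 0.4696 -0.101   0.0366] [ 475.  -101.7] [34.3 72.1] 84.0
   0.042 0.06 102 [ 0.4702 -0.1016  0.0515] [ 476.4 -102.4] [37.1 74.5] 83.0
   0.06 0.08 170 [ 0.4733 -0.1064  0.0696] [ 475.4 -122.7] [57.9 59.3] 32.2
   0.085 0.1 70 [ 0.4724 -0.1023  0.0926] [ 471.7 -105.9] [53.2 22. ] 11.8
   0.1 0.115 296 [ 0.4748 -0.121   0.1089] [ 475.3 -123.2] [54.5 54.6] 88.0
side holder table z 0.0016 max 0.914
   0.012 0.03 66 [0.4571 0.1628 0.0138] [450.4 158.1] [104.6  47. ] 37.6
   0.03 0.042 650 [0.4661 0.1407 0.0365] [467.  140.9] [77.  79.4] 82.3
   0.042 0.06 474 [0.469  0.1342 0.053 ] [466.7 137.9] [83.8 81.5] 82.7
```

View pics/crop.png

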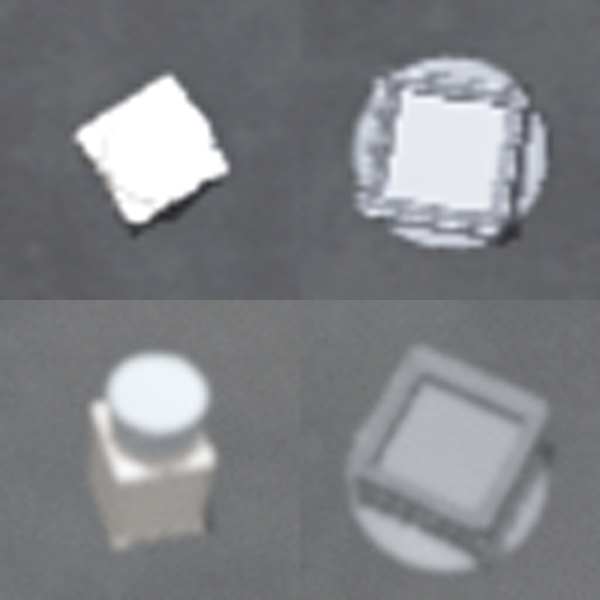

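The measurements agree. The jar is at (0.4755, -0.123), yaw about 32.5°, with the cap top at 0.108. The holder is at (0.467, 0.1385), yaw about -7.6°. Both are within reach, so I'll move over the jar.

```bash
cat > go.py <<'E'
import sys,numpy as np
from scipy.spatial.transform import Rotation as R
from bench import bot
# usage: go.py x y z yaw_deg(of tool closing line): prints the shift/turn in tool axes still to go
x,y,z,w=map(float,sys.argv[1:5]);s=bot.observe();r=R.from_rotvec(s["eef_rot"])
h=np.radians(w);T=R.from_matrix(np.c_[[-np.sin(h),np.cos(h),0],[np.cos(h),np.sin(h),0],[0,0,-1]])
print("t",round(s["clock"],2),"pos",s["eef_pos"].round(4),"yaw",np.degrees(np.arctan2(*r.as_matrix()[1::-1,1])).round(1),"tilt",np.degrees(np.arccos(-r.as_matrix()[2,2])).round(2),"F",s["force"].round(1),"tq",s["wrist_torque"].round(2),"w",round(s["width"],3),"ff",round(s["finger_force"],1))
print("shift",r.inv().apply(np.array([x,y,z])-s["eef_pos"]).round(4),"turn",(r.inv()*T).as_rotvec().round(3),"j",s["joints"].round(2))
E
python3 go.py 0.4755 -0.123 0.222 -14.5
python3 -m creep '[[1,[0.027,-0.0246,0],[0,0,0]],[1,[0.054,-0.0492,0],[0,0,0]],[1,[0.081,-0.0738,0],[0,0,0]],[1,[0.1075,-0.0984,0],[0,0,0]],[1,[0.134,-0.123,0],[0,0,0]]]'
python3 go.py 0.4755 -0.123 0.222 -14.5
```

```text
t 0.1 pos [ 0.2257 -0.6092  0.2218] yaw -69.7 tilt 0.08 F [ 0.7  0.  -0.5] tq [ 0.   -0.01 -0.02] w 0.998 ff 0.0
shift [ 4.032e-01 -3.691e-01  2.000e-04] turn [-0.001 -0.001 -0.963] j [ 1.12  0.33  0.04  1.47 -0.01  1.34 -0.06]
clock: 0.52
eef_pos: [0.3091, -0.4458, 0.2221]
eef_rot: [-3.092, -0.554, 0.001]
force: [1.2, -0.0, -0.5]
width: 1.0
finger_force: 0.0
t 0.52 pos [ 0.3091 -0.4458  0.2221] yaw -69.7 tilt 0.04 F [ 1.2 -0.  -0.5] tq [ 0.03 -0.05 -0.01] w 1.0 ff 0.0
shift [ 2.682e-01 -2.449e-01  2.000e-04] turn [-0.001 -0.    -0.963] j [ 0.94  0.12 -0.06  1.73  0.01  1.3  -0.34]
```

```bash
python3 -m creep '[[1,[0.027,-0.0246,0],[0,0,0]],[1,[0.054,-0.0492,0],[0,0,0]],[1,[0.081,-0.0738,0],[0,0,0]],[1,[0.1075,-0.0984,0],[0,0,0]],[1,[0.134,-0.123,0],[0,0,0]]]' >/dev/null
python3 -m creep '[[1,[0.027,-0.0246,0],[0,0,0]],[1,[0.054,-0.0492,0],[0,0,0]],[1,[0.081,-0.0738,0],[0,0,0]],[1,[0.1075,-0.0984,0],[0,0,0]],[1,[0.134,-0.122,0],[0,0,0]]]' >/dev/null
python3 -m creep '[[1,[0,0,0],[0,0,-0.12]],[1,[0,0,0],[0,0,-0.24]],[1,[0,0,0],[0,0,-0.36]],[1,[0,0,0],[0,0,-0.48]],[1,[0,0,0],[0,0,-0.6]]]'  >/dev/null
python3 -m creep '[[1,[0,0,0],[0,0,-0.12]],[1,[0,0,0],[0,0,-0.24]],[1,[0,0,0],[0,0,-0.363]],[1,[0,0,0],[0,0,-0.363]],[1,[0,0,0],[0,0,-0.363]]]'  >/dev/null
python3 go.py 0.4755 -0.123 0.077 -14.5
```

```text
t 2.18 pos [ 0.4747 -0.1247  0.2223] yaw -14.7 tilt 0.02 F [-0.1 -0.6 -0.6] tq [-0.03 -0.09 -0.03] w 1.003 ff 0.0
shift [0.0019 0.0003 0.1453] turn [-0.    -0.    -0.004] j [ 0.59  0.03 -0.43  1.82  0.01  1.29 -0.1 ]
```

```bash
python3 -m creep '[[1,[0.002,0,0.02],[0,0,0]],[1,[0.002,0,0.045],[0,0,0]],[1,[0.002,0,0.07],[0,0,0]],[1,[0.002,0,0.09],[0,0,0]],[1,[0.002,0,0.105],[0,0,0]]]' >/dev/null
python3 -m creep '[[1,[0,0,0.012],[0,0,0]],[1,[0,0,0.024],[0,0,0]],[1,[0,0,0.034],[0,0,0]],[1,[0,0,0.04],[0,0,0]],[1,[0,0,0.04],[0,0,0]]]' >/dev/null
python3 go.py 0.4755 -0.123 0.077 -14.5
python3 -m creep '[[0.62,[0,0,0],[0,0,0]],[0.5,[0,0,0],[0,0,0]],[0.4,[0,0,0],[0,0,0]],[0.3,[0,0,0],[0,0,0]],[0.3,[0,0,0],[0,0,0]]]' 20
python3 -m creep '[[0.2,[0,0,0],[0,0,0]],[0,[0,0,0],[0,0,0]],[0,[0,0,0],[0,0,0]],[0,[0,0,0],[0,0,0]],[0,[0,0,0],[0,0,0]]]' 50
python3 go.py 0.4755 -0.123 0.077 -14.5
```

```text
t 3.02 pos [ 0.4748 -0.1227  0.0765] yaw -14.6 tilt 0.1 F [ 1.2  0.1 -0.1] tq [-0.02 -0.04 -0.03] w 0.999 ff 0.0
shift [-0.0001  0.0007 -0.0005] turn [-0.002 -0.    -0.001] j [ 0.56  0.18 -0.43  1.99  0.09  0.99 -0.17]
clock: 3.43
eef_pos: [0.4757, -0.1229, 0.078]
eef_rot: [2.484, 1.923, 0.001]
force: [0.5, 0.8, -1.1]
width: 0.708
finger_force: 0.0
clock: 3.85
eef_pos: [0.4754, -0.1228, 0.0777]
eef_rot: [-2.484, -1.923, 0.0]
force: [-2.9, 1.0, 3.7]
width: 0.635
finger_force: 50.0
t 3.85 pos [ 0.4754 -0.1228  0.0777] yaw -14.5 tilt 0.0 F [-2.9  1.   3.7] tq [ 0.09  0.5  -0.03] w 0.635 ff 50.0
shift [-0.0001  0.0001  0.0007] turn [-0.  0.  0.] j [ 0.56  0.17 -0.43  1.99  0.09  0.99 -0.16]
```

The grip is good: the opening is about 55 mm at 50 N. I'll lift, rotate 50° anticlockwise and carry the jar to the holder.

```bash
python3 -m creep '[[0,[0,0,-0.01],[0,0,0]],[0,[0,0,-0.03],[0,0,0]],[0,[0,0,-0.055],[0,0,0]],[0,[0,0,-0.08],[0,0,0]],[0,[0,0,-0.1],[0,0,0]]]' 50
python3 -m creep '[[0,[0,0,0],[0,0,-0.09]],[0,[0,0,0],[0,0,-0.19]],[0,[0,0,0],[0,0,-0.3]],[0,[0,0,0],[0,0,-0.4]],[0,[0,0,0],[0,0,-0.5]]]'  >/dev/null
python3 -m creep '[[0,[0,0,0],[0,0,-0.1]],[0,[0,0,0],[0,0,-0.2]],[0,[0,0,0],[0,0,-0.3]],[0,[0,0,0],[0,0,-0.371]],[0,[0,0,0],[0,0,-0.371]]]'  >/dev/null
python3 go.py 0.467 0.1385 0.178 35.5
```

```text
clock: 4.27
eef_pos: [0.4754, -0.1226, 0.1793]
eef_rot: [2.484, 1.924, 0.001]
force: [0.5, -0.1, -5.6]
width: 0.631
finger_force: 50.0
t 5.1 pos [ 0.475  -0.1227  0.1775] yaw 35.6 tilt 0.05 F [-0.3  0.3 -5.3] tq [ 0.06 -0.12 -0.02] w 0.636 ff 50.0
shift [ 0.2171  0.1455 -0.0004] turn [-0.    -0.001  0.002] j [ 0.61  0.07 -0.47  1.88  0.03  1.2   0.76]
```

```bash
python3 -m creep '[[0,[0.01,0.0067,0],[0,0,0]],[0,[0.03,0.02,0],[0,0,0]],[0,[0.055,0.0369,0],[0,0,0]],[0,[0.08,0.0536,0],[0,0,0]],[0,[0.105,0.0704,0],[0,0,0]]]'  >/dev/null
python3 -m creep '[[0,[0.025,0.0168,0],[0,0,0]],[0,[0.05,0.0335,0],[0,0,0]],[0,[0.075,0.0502,0],[0,0,0]],[0,[0.1,0.067,0],[0,0,0]],[0,[0.112,0.0751,0],[0,0,0]]]'  >/dev/null
python3 -m creep '[[0,[0,0,0],[0,0,0]],[0,[0,0,0],[0,0,0]],[0,[0,0,0],[0,0,0]]]' >/dev/null
python3 go.py 0.467 0.1385 0.178 35.5
python3 - <<'E'
from h import *
from bench import bot
im=[]
for n in("top","side"):
    c=bot.read_camera(n);P,ok=cloud(c);np.savez(n+"1.npz",**c)
    Q=P.reshape(-1,3);Q=Q[(np.hypot(Q[:,0]-.467,Q[:,1]-.1385)<.07)]
    for lo,hi in ((.03,.042),(.042,.06),(.06,.09),(.1,.13),(.13,.155),(.155,.18)):
        q=Q[(Q[:,2]>lo)&(Q[:,2]<hi)]
        if len(q)>8: print(n,lo,hi,len(q),q.mean(0).round(4),*rect(q))
    u,v=(275,205) if n=="top" else (325,245)
    im.append(cv2.resize(c["pixels"][v-60:v+60,u-60:u+60],(400,400)))
cv2.imwrite("pics/hover.png",np.hstack(im))
E
```

```text
t 6.18 pos [0.468  0.1379 0.1774] yaw 35.3 tilt 0.04 F [ 0.4 -0.9 -5. ] tq [-0.01 -0.13 -0.03] w 0.634 ff 50.0
shift [ 0.0011 -0.0005 -0.0006] turn [-0.001  0.    -0.003] j [ 0.32  0.08 -0.72  1.88  0.06  1.2   0.19]
top 0.03 0.042 16 [0.4822 0.1056 0.0352] [483.2 103.8] [14.8 37. ] 83.5
top 0.042 0.06 46 [0.4906 0.106  0.0533] [492.3 106. ] [47.5 23.5] 35.6
top 0.155 0.18 17 [0.487  0.1094 0.1685] [486.2 109.1] [19.   9.1] 8.0
side 0.03 0.042 438 [0.4629 0.1509 0.0363] [466.7 140.2] [78.2 79.4] 82.2
side 0.042 0.06 287 [0.4602 0.1512 0.0534] [466.8 138.2] [81.8 81.1] 81.3
side 0.1 0.13 174 [0.4636 0.1574 0.1157] [456.3 152.2] [80.5 41.2] 37.5
side 0.13 0.155 164 [0.4635 0.1584 0.1426] [457.  152.7] [78.  38.8] 37.2
side 0.155 0.18 240 [0.4618 0.1567 0.1672] [460.2 155.2] [76.4 39.8] 30.7
```

View pics/hover.png

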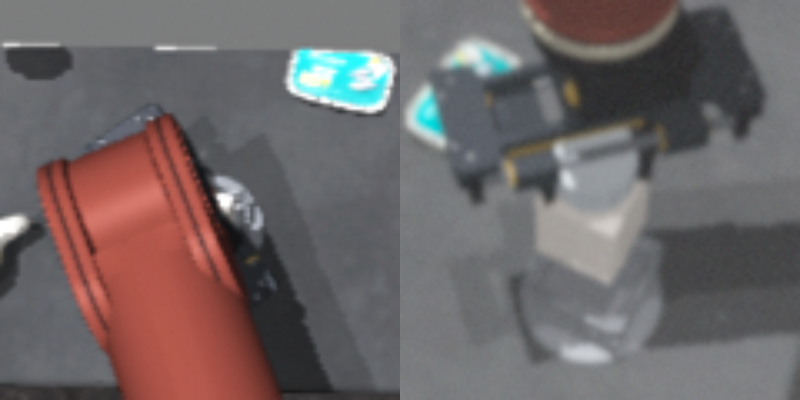

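The hover view shows the jar upright above the cup with its near corner at (603,280). I'll fit its visible faces to check yaw and position before lowering.

Run:
```python
from h import *
def fit(n,lo,hi,cx,cy,rad=.05,half=.029):
    P,ok=cloud(np.load(n));Q=P.reshape(-1,3)
    Q=Q[(Q[:,2]>lo)&(Q[:,2]<hi)&(np.hypot(Q[:,0]-cx,Q[:,1]-cy)<rad)][:,:2]
    best=None
    for a in np.arange(0,90,.5):
        t=np.radians(a);e=np.c_[[np.cos(t),np.sin(t)],[-np.sin(t),np.cos(t)]]
        for sg in((1,1),(1,-1),(-1,1),(-1,-1)):
            q=Q@e*sg;m=np.percentile(q,97,axis=0)-.001
            c=np.median(np.minimum(*np.abs(m-q).T))+np.mean(np.minimum(*np.abs(m-q).T))
            if best is None or c<best[0]: best=(c,a,sg,((m-half)*sg)@e.T,len(Q))
    print(n,best)
fit("side0.npz",.015,.062,.4755,-.123)
fit("side1.npz",.115,.163,.467,.1385)
```

```text
side0.npz (np.float64(0.002025562079241423), np.float64(32.0), (1, 1), array([ 0.47513128, -0.1241535 ]), 240)
side1.npz (np.float64(0.0009250467249118058), np.float64(81.5), (1, 1), array([0.46983186, 0.13580786]), 313)
```

```bash
python3 -m creep '[[0,[0.0013,-0.0005,0.008],[0,0,-0.003]],[0,[0.0013,-0.0005,0.018],[0,0,-0.003]],[0,[0.0013,-0.0005,0.028],[0,0,-0.003]],[0,[0.0013,-0.0005,0.036],[0,0,-0.003]],[0,[0.0013,-0.0005,0.039],[0,0,-0.003]]]'  >/dev/null
python3 go.py 0.467 0.1388 0.1125 35.5
python3 -m creep '[[0,[0,0,0.003],[0,0,0]],[0,[0,0,0.006],[0,0,0]],[0,[0,0,0.009],[0,0,0]],[0,[0,0,0.012],[0,0,0]],[0,[0,0,0.012],[0,0,0]]]' >/dev/null
python3 go.py 0.467 0.1388 0.1125 35.5
```

```text
t 6.7 pos [0.4661 0.1386 0.1365] yaw 35.6 tilt 0.16 F [-0.4 -0.5 -4.5] tq [-0.05 -0.11 -0.02] w 0.631 ff 50.0
shift [-0.0004  0.0009  0.024 ] turn [-0.002 -0.001  0.001] j [ 0.3   0.13 -0.72  1.93  0.09  1.12  0.17]
t 7.12 pos [0.467  0.139  0.1261] yaw 35.6 tilt 0.03 F [-0.2 -0.2 -4.2] tq [ 0.   -0.14  0.05] w 0.635 ff 50.0
shift [-0.0002 -0.0001  0.0136] turn [-0.    -0.     0.001] j [ 0.3   0.14 -0.72  1.94  0.1   1.1   0.16]
```

No contact so far, and the jar's underside is already below the rim. I'll continue.

```bash
python3 -m creep '[[0,[0,0,0.0025],[0,0,0]],[0,[0,0,0.005],[0,0,0]],[0,[0,0,0.0075],[0,0,0]],[0,[0,0,0.01],[0,0,0]],[0,[0,0,0.01],[0,0,0]]]' >/dev/null
python3 go.py 0.467 0.1388 0.1125 35.5
python3 -m creep '[[0,[0,0,0.001],[0,0,0]],[0,[0,0,0.002],[0,0,0]],[0,[0,0,0.003],[0,0,0]],[0,[0,0,0.003],[0,0,0]]]' >/dev/null
python3 go.py 0.467 0.1388 0.1125 35.5
```

```text
t 7.53 pos [0.4668 0.139  0.116 ] yaw 35.6 tilt 0.04 F [-0.5 -0.2 -4.5] tq [ 0.07 -0.08 -0.02] w 0.638 ff 50.0
shift [-0.0002  0.      0.0035] turn [-0.001 -0.     0.001] j [ 0.3   0.15 -0.72  1.95  0.11  1.08  0.15]
t 7.87 pos [0.467  0.1391 0.1134] yaw 35.6 tilt 0.01 F [-1.2  0.7 -5.2] tq [ 0.03 -0.17  0.11] w 0.632 ff 50.0
shift [-0.0002 -0.0002  0.0009] turn [-0.    -0.     0.001] j [ 0.29  0.16 -0.72  1.96  0.12  1.07  0.15]
```

```bash
python3 -m creep '[[0,[0,0,0.0005],[0,0,0]],[0,[0,0,0.001],[0,0,0]],[0,[0,0,0.0015],[0,0,0]],[0,[0,0,0.0015],[0,0,0]]]' >/dev/null
python3 go.py 0.467 0.1388 0.1125 35.5
python3 -m creep '[[0,[0,0,0.0005],[0,0,0]],[0,[0,0,0.001],[0,0,0]],[0,[0,0,0.001],[0,0,0]],[0,[0,0,0.001],[0,0,0]]]' >/dev/null
python3 go.py 0.467 0.1388 0.1125 35.5
```

```text
t 8.2 pos [0.4674 0.1392 0.1128] yaw 35.6 tilt 0.04 F [-2.3 -1.1  5.3] tq [-0.27  0.62 -0.01] w 0.636 ff 50.0
shift [-0.0001 -0.0005  0.0003] turn [0.    0.001 0.001] j [ 0.29  0.16 -0.72  1.96  0.12  1.07  0.14]
t 8.53 pos [0.4678 0.1392 0.1125] yaw 35.6 tilt 0.08 F [-5.  -3.1 12.8] tq [-0.55  1.08  0.01] w 0.634 ff 50.0
shift [ 0.0001 -0.0009  0.    ] turn [0.001 0.001 0.001] j [ 0.29  0.16 -0.72  1.96  0.12  1.07  0.14]
```

The jar is home: it touched the floor at TCP z = 0.1125, as predicted. Now I'll unscrew the cap.

```bash
python3 -m creep '[[0,[0,0,0],[0,0,-0.05]],[0,[0,0,0],[0,0,-0.1]],[0,[0,0,0],[0,0,-0.15]],[0,[0,0,0],[0,0,-0.2]],[0,[0,0,0],[0,0,-0.25]]]' 60 >/dev/null
python3 go.py 0.467 0.1392 0.1125 95.5
python3 -m creep '[[0,[0,0,0],[0,0,-0.06]],[0,[0,0,0],[0,0,-0.12]],[0,[0,0,0],[0,0,-0.18]],[0,[0,0,0],[0,0,-0.24]],[0,[0,0,0],[0,0,-0.3]]]' 60 >/dev/null
python3 go.py 0.467 0.1392 0.1125 95.5
```

```text
t 8.95 pos [0.4679 0.1397 0.1125] yaw 50.0 tilt 0.11 F [-4.1 -0.9 10.9] tq [-0.13  0.86 -0.26] w 0.629 ff 60.0
shift [ 0.0004 -0.001   0.    ] turn [ 0.001  0.002 -0.794] j [ 0.32  0.16 -0.75  1.95  0.13  1.07  0.39]
t 9.37 pos [0.4679 0.1395 0.1125] yaw 67.2 tilt 0.1 F [-4.4 -1.5 11.1] tq [-0.13  0.88 -0.3 ] w 0.63 ff 60.0
shift [ 0.0007 -0.0006 -0.    ] turn [ 0.     0.002 -0.493] j [ 0.35  0.17 -0.78  1.95  0.13  1.07  0.68]
```

```bash
python3 -m creep '[[0,[0,0,0],[0,0,-0.06]],[0,[0,0,0],[0,0,-0.12]],[0,[0,0,0],[0,0,-0.18]],[0,[0,0,0],[0,0,-0.24]],[0,[0,0,0],[0,0,-0.3]]]' 60 >/dev/null
python3 go.py 0.467 0.1392 0.1125 97
python3 -m creep '[[0,[0,0,0],[0,0,-0.05]],[0,[0,0,0],[0,0,-0.1]],[0,[0,0,0],[0,0,-0.15]],[0,[0,0,0],[0,0,-0.2]],[0,[0,0,0],[0,0,-0.22]]]' 60 >/dev/null
python3 -m creep '[[0,[0,0,0],[0,0,0]],[0,[0,0,0],[0,0,0]],[0,[0,0,0],[0,0,0]]]' >/dev/null
python3 go.py 0.467 0.1392 0.1125 97
```

```text
t 9.78 pos [0.4679 0.1394 0.1126] yaw 84.4 tilt 0.1 F [-4.8 -1.7 12.3] tq [-0.33  0.83 -0.23] w 0.636 ff 60.0
shift [ 0.0009 -0.0003  0.0001] turn [-0.     0.002 -0.22 ] j [ 0.37  0.17 -0.81  1.95  0.14  1.07  0.98]
t 10.45 pos [0.468  0.1393 0.1126] yaw 96.9 tilt 0.11 F [-4.7 -2.  12.1] tq [-0.37  0.93 -0.06] w 0.633 ff 60.0
shift [0.001  0.     0.0001] turn [-0.     0.002 -0.002] j [ 0.4   0.18 -0.84  1.95  0.15  1.07  1.19]
```

I've turned the cap 61° and the torque has dropped, so it should be free. I'll lift slowly and watch the force.

```bash
python3 -m creep '[[0,[0,0,-0.001],[0,0,0]],[0,[0,0,-0.0025],[0,0,0]],[0,[0,0,-0.004],[0,0,0]],[0,[0,0,-0.006],[0,0,0]],[0,[0,0,-0.006],[0,0,0]]]' 60 >/dev/null
python3 go.py 0.467 0.1392 0.1125 97
python3 -m creep '[[0,[0,0,-0.002],[0,0,0]],[0,[0,0,-0.004],[0,0,0]],[0,[0,0,-0.006],[0,0,0]],[0,[0,0,-0.006],[0,0,0]]]' 60 >/dev/null
python3 go.py 0.467 0.1392 0.1125 97
```

```text
t 10.87 pos [0.4675 0.1392 0.1176] yaw 96.9 tilt 0.06 F [-0.5 -0.5 -0.5] tq [ 0.   -0.1  -0.04] w 0.634 ff 60.0
shift [0.0005 0.0001 0.0051] turn [ 0.     0.001 -0.002] j [ 0.4   0.17 -0.84  1.95  0.14  1.08  1.2 ]
t 11.2 pos [0.4674 0.1392 0.1235] yaw 96.9 tilt 0.03 F [ 0.5 -0.1 -0.2] tq [ 0.13 -0.15  0.01] w 0.634 ff 60.0
shift [ 0.0004 -0.      0.011 ] turn [ 0.     0.001 -0.002] j [ 0.4   0.16 -0.84  1.94  0.14  1.1   1.2 ]
```

The wrist carries only the cap now, about 0.5 N against 5 N with the jar. I'll raise it to 45 mm above its screwed-down height.

```bash
python3 -m creep '[[0,[0,0,-0.003],[0,0,0]],[0,[0,0,-0.007],[0,0,0]],[0,[0,0,-0.011],[0,0,0]],[0,[0,0,-0.015],[0,0,0]],[0,[0,0,-0.018],[0,0,0]]]' 60 >/dev/null
python3 -m creep '[[0,[0,0,-0.004],[0,0,0]],[0,[0,0,-0.008],[0,0,0]],[0,[0,0,-0.012],[0,0,0]],[0,[0,0,-0.015],[0,0,0]],[0,[0,0,-0.015],[0,0,0]]]' >/dev/null
python3 -m creep '[[0,[0,0,0],[0,0,0]],[0,[0,0,0],[0,0,0]],[0,[0,0,0],[0,0,0]],[0,[0,0,0],[0,0,0]],[0,[0,0,0],[0,0,0]]]' >/dev/null
python3 go.py 0.467 0.1392 0.1125 97
python3 - <<'E'
from h import *
from bench import bot
c=bot.read_camera("side");P,ok=cloud(c);Q=P.reshape(-1,3)
Q=Q[np.hypot(Q[:,0]-.467,Q[:,1]-.139)<.05]
h,_=np.histogram(Q[:,2],np.arange(0.02,.2,.01));print(h)
np.savez("side2.npz",**c)
cv2.imwrite("pics/end.png",cv2.resize(c["pixels"][180:300,260:390],(780,600)))
E
```

```text
t 12.45 pos [0.467  0.1391 0.1559] yaw 96.9 tilt 0.02 F [ 0.3  0.2 -0.5] tq [ 0.14 -0.11 -0.03] w 0.637 ff 60.0
shift [-0.      0.0001  0.0434] turn [ 0.    -0.    -0.002] j [ 0.42  0.12 -0.84  1.9   0.1   1.16  1.23]
[  1 120  84 234  54  47  51  46  42   0   0   0   0   0   0   0  99]
```

View pics/end.png

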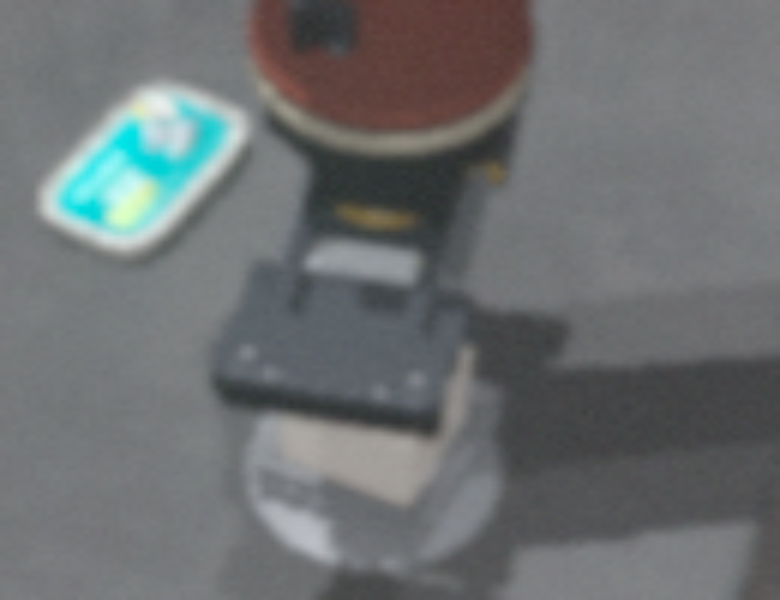

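The picture shows the jar standing upright in the cup, with its lower corner at about (415,500). The cap is in the fingers above it and the tin at (145,170) is undisturbed. The jar's faces show points only up to about 0.11 m, which matches a seated jar (shoulder at 0.105).

```bash
python3 -c "
from bench import bot
print(bot.job_done())"
```

```text
the job is handed in; nothing more can be done
None
```

I handed the job in at about 12.5 s: by my readings the jar stayed seated in the holder, and the unscrewed cap was held level and still about 43 mm above its screwed-down height; the hand-in gave no verdict.

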